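# Tap the proud blocks of a printing forme down flush

### The job

Three steel-faced printing blocks stand proud of the wooden bed of the forme. With closed fingertips, tap or press each one gently down until its face is flush with the wood, in this order: first the long bar-shaped block, then the square one, then the round one. Do not pick up or pull on any block, leave the loose things on and around the forme where they are, and finish with the hand clear.

Things in the scene. Friction and masses are not known exactly. Their poses are not given: they have to be found in the camera images.
- forme: The printing forme, fixed to the table: a flat bed of brown wooden bars in a dark steel frame, 200 mm (its x) by 300 mm (its y). Origin: centre of its underside, on the table top. The wooden face is 30 mm above the origin, the steel frame (18 mm wide) 26 mm. z is up. It has three equal recesses, 118 mm (x) by 58 mm (y), 28 mm deep, centred at its (20, -95), (-20, 0) and (20, 95) mm in x, y, with one block in the middle of each; which block is in which place changes.
- block_long: Steel-faced wooden printing block in a recess of the forme: long bar 110 x 34 mm, long side along its x, 24 mm high, turned with the forme. Origin: centre of its underside. It only slides straight up and down and stays where it is left; at the start its face stands 8 to 12 mm above the forme's wood. About 2 to 3 N moves it down. Over 25 N damages its face.
- block_long_top (a point): Centre of the upper steel face of the long block; flush means 30 mm above the forme's origin. Once flush the block meets springy packing: pressing further takes about 5 N and 2 N more for each mm below flush (8 mm at most), and on release it comes back up to flush.
- block_square: Steel-faced wooden printing block in a recess of the forme: square, 52 x 52 mm, 24 mm high, turned with the forme. Origin: centre of its underside. It only slides straight up and down and stays where it is left; at the start its face stands 8 to 12 mm above the forme's wood. About 2 to 3 N moves it down. Over 25 N damages its face.
- block_square_top (a point): Centre of the upper steel face of the square block; flush means 30 mm above the forme's origin. Once flush the block meets springy packing: pressing further takes about 5 N and 2 N more for each mm below flush (8 mm at most), and on release it comes back up to flush.
- block_round: Steel-faced wooden printing block in a recess of the forme: round disc, 52 mm across, 24 mm high, turned with the forme. Origin: centre of its underside. It only slides straight up and down and stays where it is left; at the start its face stands 8 to 12 mm above the forme's wood. About 2 to 3 N moves it down. Over 25 N damages its face.
- block_round_top (a point): Centre of the upper steel face of the round block; flush means 30 mm above the forme's origin. Once flush the block meets springy packing: pressing further takes about 5 N and 2 N more for each mm below flush (8 mm at most), and on release it comes back up to flush.
- weight: Bystander, to be left alone: brass cylinder 28 mm across, 28 mm high, standing on the forme between the blocks; origin under its centre.
- sort: Bystander, to be left alone: loose pale wooden letter block 28 x 20 x 23 mm high lying on the forme between the blocks; origin under its centre.
- bottle_a: Bystander, to be left alone: clear plastic bottle 72 mm across, 210 mm high, standing to the left of the forme; origin under its centre.
- bottle_b: Bystander, to be left alone: clear plastic bottle 66 mm across, 180 mm high, to the left of the forme; origin under its centre.
- mallet: Bystander, to be left alone: wooden mallet 250 mm long lying to the right of the forme; origin underneath, length along its x.
- ink: Bystander, to be left alone: ink can 84 mm across, 75 mm high, to the right of the forme; origin under its centre.
- key: Bystander, to be left alone: steel T-shaped lock-up key, about 100 mm long, lying beyond the forme; origin underneath.
Things that resemble listed ones, but are neither listed nor needed, are in the scene too. Leave any pink or yellow look-alike of the part that bears block_long alone. Leave any green or orange look-alike of the part that bears block_round alone.

How it is judged:
By the outcome, as a careful person would: the job done as asked, in the order asked, and still so for the second after the job is handed in, with the robot touching nothing.
It also fails if it takes over 43 s, if anything falls off the work surface, if the arm or the gripper's body presses on something with over 40 N, if the wrist force passes 120 N, or if a joint passes its speed limit or range.

### The arm

A 6-joint arm with a two-finger parallel gripper is mounted at the origin on the work surface. World frame = base frame: x ahead of the robot, y to its left, z up, the work surface at z = 0. Lengths are in m, angles in degrees, forces in N, time in s.
With the tool pointing down it reaches from about 0.35 to 0.875 m from the base axis. Payload 4.2 kg.
Tool frame: the origin (TCP) lies on the centre line of the jaws, within the pads' length; the fingertips stand 17 mm ahead of it and the grasp point (between the pads) lies 2 mm behind it; z points along the fingers, y is the direction in which the jaws open and shut (so a half turn about z gives the same grasp; the last joint's range is limited). The gripper opens to 87 mm and grips with 3 to 60 N. Pads are 19 mm wide; open, the fingers measure 117 mm over their backs; the gripper's body (75 mm by 190 mm) begins 51 mm behind the grasp point.
Start: joints at [83.629, 22.042, 0.453, 0, -68.411, -14.817], TCP at [0.226, 0.583, 0.24] pointing down, gripper open.
Joint ranges: [-179.83, 179.83], [-69.29, 118.12], [-61.27, 80.66], [-181.25, 117.63], [-171.15, -9.14], [-177.46, 177.46]. Speed limits (degrees/s): [159.86, 159.86, 180, 180, 180, 180].

### API

Orientations are given as a 3x3 rotation matrix whose columns are the frame's x, y, z axes.
In Python, from station import * gives the robot as it stands.
- The arm moves only by the tool play_rows, never from a script. Its argument "targets" is a list that holds one entry, the list of rows, each a list of 5 numbers: the closure, from 0 (fully open) to 1 (shut), then the shift along the world's x, y, z in m, then the turn about the world's z in rad. In form: [[[gripper, x, y, z, twist], ...]]. A call has 1 to 5 rows; each row is the pose to reach, as a shift and turn from the pose commanded when the call began; what a row does not reach only later rows make up. A row lasts 1/12 s, in which the tool goes at most 41.7 mm and 7.16 degrees, less where a joint would pass 70% of its speed; a pose out of reach is approached as far as the arm can. A call with a gripper value outside its range is refused whole. The fingers move at their own pace and stop on an object; the grip force is fixed at half the most. Time passes only in rows, so rows that repeat a pose let the fingers close. It gives the time, the measured TCP pose, the force and the opening at its end, in the units of the state.
- sense(): the state, without advancing time (a new reading comes with each control period).
- capture(name): name is "scene" or "top" or "wrist"; returns the picture (420x560x3 uint8, blue, green, red); there is no depth.
- get_calibration(name): a dict with "camera_matrix" (3x3 intrinsics, pixels), "T" (4x4, takes a point from camera to world coordinates). Camera axes: x right, y up, looking along -z (the intrinsics and any distortion apply to the point x, -y, -z); pixel columns grow to the right and rows downward; lengths in m; the calibration is good to about 2 mm. A picture is of the moment at which its call begins: read the wrist's pose just before it. get_calibration takes no time and is no camera call; for the wrist camera it gives the pose at the moment of the call.
- finish_job(): hands the job in, once; it reports no verdict.
The state is a dict: "time_s": time; "joints": joint angles; "joint_velocities": joint speeds; "effort": joint torques, N m; "tcp_pos": TCP position; "ee_rot": TCP orientation; "wrist_force": force on the tool from outside, world axes, zero at the start; "moment": the same for the moment, N m; "gripper_width": opening from 0.0 (shut) to 1.0 (fully open).
Only numpy, scipy, OpenCV 4.12 (cv2) and the standard library are available. Lean on these libraries where they do the work, as an engineer would, in place of code of your own. Each camera call takes 0.05 s, during which the arm holds its last target. There are 200 camera calls.

## Working session

There is one attempt and no reset: what is moved stays moved. The work goes in short steps, Python scripts to look and compute and a tool call to move; the robot and the scene stay as the last step left them, time stands still between calls to the robot, and variables do not carry over. Pictures are saved under pics/ and viewed, on a budget of 10 in all, crops included, one or two more only if the job needs it, and the job is handed in when it is done.

Besides the shell and the picture viewer there is one more tool, called after "Call:" as name(argument=value, ...), one argument or row to a line, values as JSON. play_rows: Moves the arm, as the interface text tells. Its arguments: {"type":"object","properties":{"targets":{"type":"array","items":{"type":"array","items":{"type":"array","items":{"type":"number"}}}}},"required":["targets"]}

```bash
mkdir -p pics; python3 - <<'E'
from station import *
import cv2,numpy as np
for n in("scene","top"):
    cv2.imwrite(f"pics/{n}0.png",capture(n)); c=get_calibration(n); print(n,np.round(c["camera_matrix"],1).tolist(),np.round(c["T"],3).tolist(),[k for k in c])
s=sense();print(s["time_s"],s["tcp_pos"],s["ee_rot"],s["gripper_width"],s["wrist_force"])
E
```

```text
scene [[412.9, 0.0, 283.6], [0.0, 412.9, 209.1], [0.0, 0.0, 1.0]] [[-0.195, -0.533, 0.824, 1.396], [0.981, -0.106, 0.164, 0.182], [-0.0, 0.84, 0.543, 0.6], [0.0, 0.0, 0.0, 1.0]] ['camera_matrix', 'T']
top [[543.5, 0.0, 283.8], [0.0, 543.5, 199.6], [0.0, 0.0, 1.0]] [[-0.008, 0.993, -0.12, 0.405], [-1.0, -0.008, 0.004, 0.024], [0.003, 0.121, 0.993, 1.662], [0.0, 0.0, 0.0, 1.0]] ['camera_matrix', 'T']
0.1 [0.22569036 0.58228127 0.23855865] [[ 9.32330618e-01 -3.61606432e-01 -6.38254889e-04]
 [-3.61606985e-01 -9.32328728e-01 -1.87897101e-03]
 [ 8.43846335e-05  1.98261963e-03 -9.99998031e-01]] 1.0022267482773257 [-0.22452651  0.32578744  0.68615859]
```

View pics/top0.png

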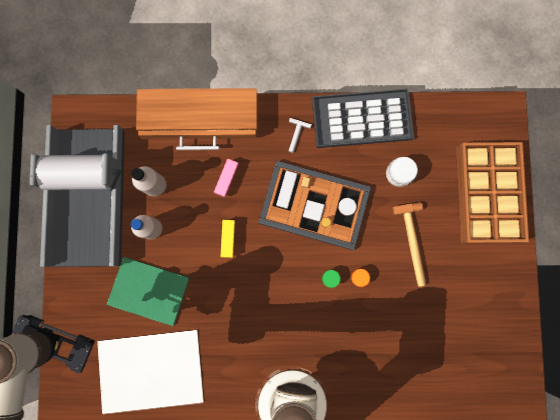

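View pics/scene0.png

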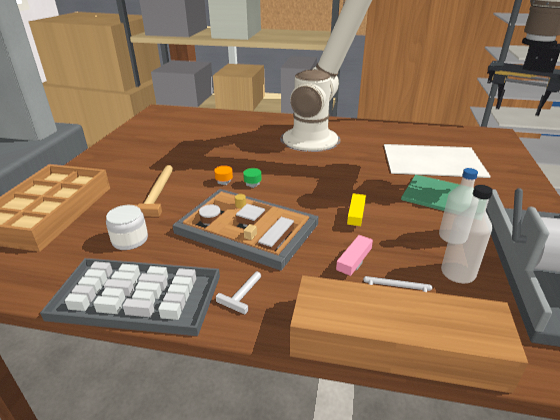

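Choice: long = white bar (287,189), square (313,211) and round (347,206), all inside the forme. Look-alikes to avoid are the pink (226,177) and yellow (228,238) bars, and the green (331,278) and orange (361,278) discs. The weight is at (326,222), the sort at (306,182) and the bottles at (147,180) and (145,226).

```bash
cat > h.py <<'E'
from station import *
import cv2,numpy as np
def cast(n,px,z,c=None):
    c=c or get_calibration(n);T=np.array(c["T"]);K=np.array(c["camera_matrix"])
    d=np.linalg.inv(K)@np.array([px[0],px[1],1.]);d=T[:3,:3]@(d*[1,-1,-1]);o=T[:3,3]
    return o+d*(z-o[2])/d[2]
def proj(n,p,c=None):
    c=c or get_calibration(n);T=np.array(c["T"]);q=np.linalg.inv(T)@np.r_[p,1];q=np.array(c["camera_matrix"])@(q[:3]*[1,-1,-1]);return q[:2]/q[2]
E
python3 - <<'E'
from h import *
im=cv2.imread("pics/top0.png");x0,y0=250,150;cr=im[y0:260,x0:385]
hsv=cv2.cvtColor(cr,cv2.COLOR_BGR2HSV)
m=((hsv[...,1]<60)&(hsv[...,2]>150)).astype(np.uint8)
n,l,s,ce=cv2.connectedComponentsWithStats(m)
for i in range(1,n):
    if s[i,4]>60:
        r=cv2.minAreaRect(np.argwhere(l==i)[:,::-1].astype(np.float32));p=ce[i]+[x0,y0]
        print("white",p.round(1),s[i,4],np.round(r[1],1),round(r[2],1),cast("top",p,.04).round(4))
wood=((hsv[...,1]>60)).astype(np.uint8)
dark=((hsv[...,1]<90)&(hsv[...,2]<110)).astype(np.uint8)
n,l,s,ce=cv2.connectedComponentsWithStats(dark);i=1+np.argmax(s[1:,4])
r=cv2.minAreaRect(np.argwhere(l==i)[:,::-1].astype(np.float32));b=cv2.boxPoints(r)+[x0,y0]
P=np.array([cast("top",q,.024) for q in b]);print(b.round(1),P.round(3).tolist(),P.mean(0).round(4),[np.linalg.norm(P[k]-P[k-1]).round(3) for k in range(4)],np.degrees(np.arctan2(*(P[1]-P[0])[1::-1])))
for q in[(147,180),(147,226)]:print("bottle",cast("top",q,.15).round(3))
cv2.imwrite("pics/c0.png",cv2.resize(cr,None,fx=5,fy=5,interpolation=cv2.INTER_CUBIC))
E
```

```text
white [286.1 188.9] 429 [11.7 36.3] 15.9 [0.6347 0.0104 0.04  ]
white [347.  206.1] 241 [16. 16.] 90.0 [ 0.5813 -0.172   0.04  ]
white [313.  210.2] 312 [17.8 17.5] 15.3 [ 0.5697 -0.0698  0.04  ]
[[257.9 223.3]
 [275.6 159.8]
 [371.5 186.5]
 [353.8 250. ]] [[0.533, 0.096, 0.024], [0.727, 0.042, 0.024], [0.642, -0.25, 0.024], [0.45, -0.191, 0.024]] [ 0.5882 -0.0759  0.024 ] [np.float64(0.299), np.float64(0.202), np.float64(0.304), np.float64(0.201)] -15.713600242255259
bottle [0.647 0.402 0.15 ]
bottle [0.518 0.399 0.15 ]
```

View pics/c0.png

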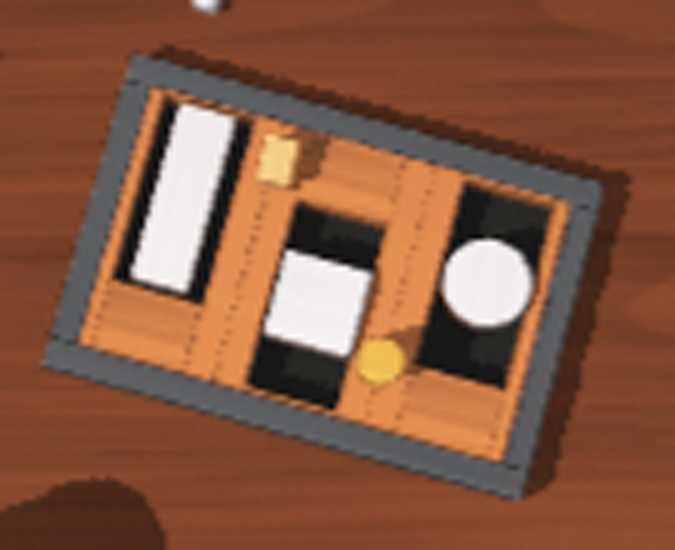

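Close crop confirms: white bar (190,200), square (317,303) and disc (488,283) in the forme, consistent with the forme layout (yaw about -15.7°). Moving over the long block with fingers closing.

Call:
play_rows(
  targets=[
    [[1, 0.023, -0.032, 0.006, 0.02], [1, 0.046, -0.064, 0.012, 0.04], [1, 0.069, -0.096, 0.018, 0.06], [1, 0.092, -0.128, 0.024, 0.08], [1, 0.115, -0.16, 0.03, 0.096]],
  ],
)

```text
time_s: 0.52
tcp_pos: [0.3413, 0.4209, 0.2694]
ee_rot: [[0.963, -0.269, -0.001], [-0.269, -0.963, -0.001], [-0.0, 0.001, -1.0]]
wrist_force: [1.1, 0.5, 0.9]
gripper_width: 0.71
```

Call:
play_rows(
  targets=[
    [[1, 0.023, -0.032, 0, 0], [1, 0.046, -0.064, 0, 0], [1, 0.069, -0.096, 0, 0], [1, 0.092, -0.128, 0, 0], [1, 0.115, -0.16, 0, 0]],
  ],
)

```text
time_s: 0.93
tcp_pos: [0.4563, 0.2609, 0.2694]
ee_rot: [[0.963, -0.27, -0.0], [-0.27, -0.963, -0.0], [-0.0, 0.0, -1.0]]
wrist_force: [0.3, 1.5, 0.4]
gripper_width: 0.321
```

Call:
play_rows(
  targets=[
    [[1, 0.023, -0.032, 0, 0], [1, 0.046, -0.064, 0, 0], [1, 0.069, -0.096, 0, 0], [1, 0.092, -0.128, 0, 0], [1, 0.115, -0.16, 0, 0]],
  ],
)

```text
time_s: 1.35
tcp_pos: [0.5714, 0.1009, 0.2692]
ee_rot: [[0.963, -0.27, -0.001], [-0.27, -0.963, -0.0], [-0.001, 0.0, -1.0]]
wrist_force: [0.8, 1.5, 1.1]
gripper_width: 0.021
```

Call:
play_rows(
  targets=[
    [[1, 0.02, -0.03, -0.01, 0], [1, 0.04, -0.06, -0.03, 0], [1, 0.063, -0.091, -0.05, 0], [1, 0.063, -0.091, -0.09, 0], [1, 0.063, -0.091, -0.12, 0]],
  ],
)

```text
time_s: 1.77
tcp_pos: [0.6337, 0.0094, 0.1464]
ee_rot: [[0.962, -0.275, -0.002], [-0.275, -0.962, 0.0], [-0.002, 0.0, -1.0]]
wrist_force: [-0.8, 0.3, -1.6]
gripper_width: 0.007
```

```bash
python3 - <<'E'
from h import *
c=get_calibration("wrist");im=capture("wrist");cv2.imwrite("pics/w0.png",im)
s=sense();print(s["tcp_pos"].round(4),s["wrist_force"].round(2))
t=s["tcp_pos"]+[0,0,-.017];print("tip px",proj("wrist",t,c).round(0))
for p in[(.6347,.0104,.04),(.5697,-.0698,.04),(.5813,-.172,.04)]:print(proj("wrist",np.array(p),c).round(0))
E
```

```text
[0.6291 0.0098 0.1394] [-3.38 -0.48 -5.73]
tip px [275. 259.]
[272. 211.]
[385. 257.]
[505. 212.]
```

View pics/w0.png

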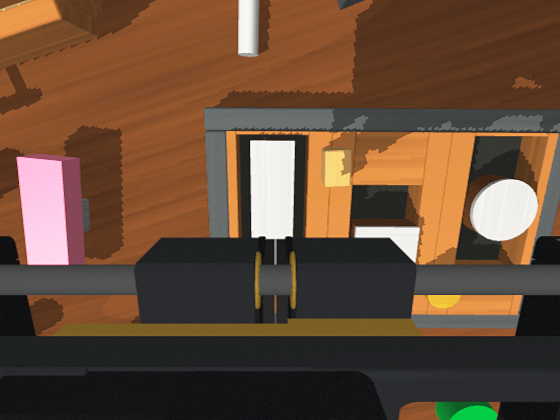

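The wrist view shows the white bar between columns 250 and 298, below the sort, and the disc at (504,209). Both are within 3 px of prediction, and the tip is over the bar. The arm swung a little after the fast drop, so I'll settle it and then descend slowly.

Call:
play_rows(
  targets=[
    [[1, 0, 0, 0, 0], [1, 0, 0, 0, 0], [1, 0, 0, 0, 0], [1, 0, 0, 0, 0], [1, 0, 0, 0, 0]],
  ],
)

```text
time_s: 2.23
tcp_pos: [0.6348, 0.0124, 0.152]
ee_rot: [[0.963, -0.269, 0.004], [-0.269, -0.963, 0.001], [0.004, -0.002, -1.0]]
wrist_force: [0.1, 0.3, 0.2]
gripper_width: 0.008
```

Call:
play_rows(
  targets=[
    [[1, 0, 0, -0.012, 0], [1, 0, 0, -0.026, 0], [1, 0, 0, -0.04, 0], [1, 0, 0, -0.052, 0], [1, 0, 0, -0.06, 0]],
  ],
)

```text
time_s: 2.65
tcp_pos: [0.6337, 0.012, 0.0891]
ee_rot: [[0.963, -0.27, -0.0], [-0.27, -0.963, 0.0], [-0.0, -0.0, -1.0]]
wrist_force: [-0.1, -0.5, -0.3]
gripper_width: -0.001
```

Call:
play_rows(
  targets=[
    [[1, 0, 0, -0.006, 0], [1, 0, 0, -0.012, 0], [1, 0, 0, -0.016, 0], [1, 0, 0, -0.018, 0], [1, 0, 0, -0.018, 0]],
  ],
)

```text
time_s: 3.07
tcp_pos: [0.6338, 0.0117, 0.0713]
ee_rot: [[0.963, -0.27, -0.0], [-0.27, -0.963, -0.0], [-0.0, 0.0, -1.0]]
wrist_force: [-0.4, 0.7, 0.2]
gripper_width: 0.004
```

Call:
play_rows(
  targets=[
    [[1, 0, -0.001, -0.005, 0], [1, 0, -0.001, -0.01, 0], [1, 0, -0.001, -0.013, 0], [1, 0, -0.001, -0.015, 0], [1, 0, -0.001, -0.017, 0]],
  ],
)

```text
time_s: 3.48
tcp_pos: [0.6336, 0.0106, 0.0545]
ee_rot: [[0.963, -0.27, -0.001], [-0.27, -0.963, -0.0], [-0.001, 0.001, -1.0]]
wrist_force: [-0.7, 0.3, 2.1]
gripper_width: 0.007
```

Call:
play_rows(
  targets=[
    [[1, 0, 0, -0.001, 0], [1, 0, 0, -0.002, 0], [1, 0, 0, -0.003, 0], [1, 0, 0, -0.004, 0], [1, 0, 0, -0.005, 0]],
  ],
)

```text
time_s: 3.9
tcp_pos: [0.6338, 0.0107, 0.0495]
ee_rot: [[0.963, -0.27, -0.0], [-0.27, -0.963, -0.0], [-0.0, 0.0, -1.0]]
wrist_force: [-1.0, 0.2, 2.3]
gripper_width: 0.004
```

Call:
play_rows(
  targets=[
    [[1, 0, 0, -0.001, 0], [1, 0, 0, -0.002, 0], [1, 0, 0, -0.003, 0], [1, 0, 0, -0.003, 0], [1, 0, 0, -0.003, 0]],
  ],
)

```text
time_s: 4.32
tcp_pos: [0.6339, 0.0107, 0.0471]
ee_rot: [[0.963, -0.27, -0.0], [-0.27, -0.963, -0.0], [0.0, 0.0, -1.0]]
wrist_force: [-2.4, 0.0, 4.4]
gripper_width: 0.004
```

Call:
play_rows(
  targets=[
    [[1, 0, 0, -0.001, 0], [1, 0, 0, -0.002, 0], [1, 0, 0, -0.003, 0], [1, 0, 0, -0.003, 0], [1, 0, 0, -0.003, 0]],
  ],
)

```text
time_s: 4.73
tcp_pos: [0.6339, 0.0107, 0.045]
ee_rot: [[0.963, -0.27, 0.0], [-0.27, -0.963, -0.0], [0.0, 0.0, -1.0]]
wrist_force: [-3.7, -0.8, 8.3]
gripper_width: 0.008
```

8.3 N at about 2 mm below flush: the packing is reached. Lifting, then on to the square.

Call:
play_rows(
  targets=[
    [[1, 0, 0, 0.005, 0], [1, 0, 0, 0.015, 0], [1, 0, 0, 0.035, 0], [1, 0, 0, 0.055, 0], [1, 0, 0, 0.065, 0]],
  ],
)

```text
time_s: 5.15
tcp_pos: [0.6356, 0.0111, 0.1113]
ee_rot: [[0.963, -0.27, 0.005], [-0.27, -0.963, 0.001], [0.005, -0.002, -1.0]]
wrist_force: [1.1, -1.2, 1.2]
gripper_width: 0.007
```

Call:
play_rows(
  targets=[
    [[1, -0.012, -0.016, 0, 0], [1, -0.028, -0.036, 0, 0], [1, -0.046, -0.058, 0, 0], [1, -0.058, -0.074, 0, 0], [1, -0.064, -0.081, 0, 0]],
  ],
)

```text
time_s: 5.57
tcp_pos: [0.5682, -0.0718, 0.1084]
ee_rot: [[0.962, -0.272, -0.001], [-0.272, -0.962, 0.0], [-0.001, -0.0, -1.0]]
wrist_force: [0.1, -0.1, -0.5]
gripper_width: 0.006
```

Call:
play_rows(
  targets=[
    [[1, 0, 0, -0.008, 0], [1, 0, 0, -0.02, 0], [1, 0, 0, -0.032, 0], [1, 0, 0, -0.038, 0], [1, 0, 0, -0.038, 0]],
  ],
)

```text
time_s: 5.98
tcp_pos: [0.5695, -0.0696, 0.0685]
ee_rot: [[0.963, -0.27, -0.003], [-0.27, -0.963, -0.0], [-0.003, 0.001, -1.0]]
wrist_force: [0.3, 0.1, 0.4]
gripper_width: 0.002
```

Call:
play_rows(
  targets=[
    [[1, 0, 0, -0.004, 0], [1, 0, 0, -0.008, 0], [1, 0, 0, -0.012, 0], [1, 0, 0, -0.014, 0], [1, 0, 0, -0.016, 0]],
  ],
)

```text
time_s: 6.4
tcp_pos: [0.5704, -0.07, 0.0548]
ee_rot: [[0.963, -0.27, 0.001], [-0.27, -0.963, 0.0], [0.001, -0.0, -1.0]]
wrist_force: [0.1, 1.6, 2.3]
gripper_width: 0.001
```

Call:
play_rows(
  targets=[
    [[1, 0, 0, -0.001, 0], [1, 0, 0, -0.002, 0], [1, 0, 0, -0.004, 0], [1, 0, 0, -0.005, 0], [1, 0, 0, -0.006, 0]],
  ],
)

```text
time_s: 6.82
tcp_pos: [0.5703, -0.0702, 0.0487]
ee_rot: [[0.963, -0.27, 0.001], [-0.27, -0.963, 0.0], [0.001, -0.0, -1.0]]
wrist_force: [0.8, 0.8, 1.9]
gripper_width: 0.004
```

Call:
play_rows(
  targets=[
    [[1, 0, 0, -0.001, 0], [1, 0, 0, -0.002, 0], [1, 0, 0, -0.003, 0], [1, 0, 0, -0.004, 0], [1, 0, 0, -0.004, 0]],
  ],
)

```text
time_s: 7.23
tcp_pos: [0.5703, -0.0703, 0.0455]
ee_rot: [[0.963, -0.27, 0.001], [-0.27, -0.963, -0.0], [0.001, -0.0, -1.0]]
wrist_force: [-1.2, 2.0, 8.7]
gripper_width: 0.007
```

Square is on the packing (8.7 N). Next is the round one, passing above the weight.

Call:
play_rows(
  targets=[
    [[1, 0, 0, 0.005, 0], [1, 0, 0, 0.015, 0], [1, 0, 0, 0.035, 0], [1, 0, 0, 0.055, 0], [1, 0, 0, 0.065, 0]],
  ],
)

```text
time_s: 7.65
tcp_pos: [0.5703, -0.0705, 0.1117]
ee_rot: [[0.963, -0.27, 0.002], [-0.27, -0.963, -0.0], [0.002, -0.0, -1.0]]
wrist_force: [0.1, 0.6, 0.9]
gripper_width: 0.007
```

Call:
play_rows(
  targets=[
    [[1, 0.002, -0.015, 0, 0], [1, 0.004, -0.04, 0, 0], [1, 0.007, -0.07, 0, 0], [1, 0.01, -0.092, 0, 0], [1, 0.011, -0.102, 0, 0]],
  ],
)

```text
time_s: 8.07
tcp_pos: [0.5803, -0.1746, 0.1091]
ee_rot: [[0.962, -0.273, -0.001], [-0.273, -0.962, -0.0], [-0.001, 0.0, -1.0]]
wrist_force: [0.1, 0.3, -0.5]
gripper_width: 0.003
```

Call:
play_rows(
  targets=[
    [[1, 0, 0, -0.008, 0], [1, 0, 0, -0.02, 0], [1, 0, 0, -0.032, 0], [1, 0, 0, -0.037, 0], [1, 0, 0, -0.037, 0]],
  ],
)

```text
time_s: 8.48
tcp_pos: [0.5793, -0.1712, 0.0705]
ee_rot: [[0.963, -0.27, -0.004], [-0.27, -0.963, 0.001], [-0.004, 0.001, -1.0]]
wrist_force: [0.3, -0.1, -0.1]
gripper_width: 0.003
```

```bash
python3 - <<'E'
from h import *
im=capture("scene");cv2.imwrite("pics/s1.png",cv2.resize(im[170:280,160:330],None,fx=4.5,fy=4.5,interpolation=cv2.INTER_CUBIC))
E
```

```text
(no output)
```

View pics/s1.png

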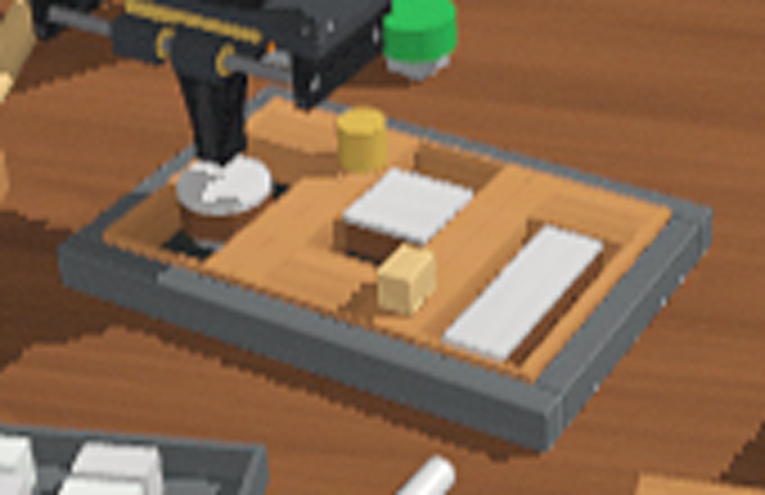

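The crop shows the bar (525,290) and the square (408,205) level with the wood. The fingertips are above the disc (225,180), and the weight and sort are in place. Pressing the round block.

Call:
play_rows(
  targets=[
    [[1, 0, 0, -0.004, 0], [1, 0, 0, -0.008, 0], [1, 0, 0, -0.012, 0], [1, 0, 0, -0.015, 0], [1, 0, 0, -0.017, 0]],
  ],
)

```text
time_s: 8.95
tcp_pos: [0.5807, -0.1722, 0.0552]
ee_rot: [[0.963, -0.27, -0.0], [-0.27, -0.963, 0.0], [-0.0, 0.0, -1.0]]
wrist_force: [-0.6, 0.5, 1.9]
gripper_width: 0.006
```

Call:
play_rows(
  targets=[
    [[1, 0, 0, -0.001, 0], [1, 0, 0, -0.002, 0], [1, 0, 0, -0.004, 0], [1, 0, 0, -0.005, 0], [1, 0, 0, -0.006, 0]],
  ],
)

```text
time_s: 9.37
tcp_pos: [0.5808, -0.1722, 0.0495]
ee_rot: [[0.963, -0.27, -0.0], [-0.27, -0.963, 0.0], [-0.0, -0.0, -1.0]]
wrist_force: [-1.5, 0.7, 1.6]
gripper_width: 0.004
```

Call:
play_rows(
  targets=[
    [[1, 0, 0, -0.001, 0], [1, 0, 0, -0.002, 0], [1, 0, 0, -0.003, 0], [1, 0, 0, -0.004, 0], [1, 0, 0, -0.004, 0]],
  ],
)

```text
time_s: 9.78
tcp_pos: [0.5808, -0.1723, 0.0462]
ee_rot: [[0.963, -0.27, -0.0], [-0.27, -0.963, -0.0], [-0.0, 0.0, -1.0]]
wrist_force: [-2.9, 1.1, 7.7]
gripper_width: 0.004
```

Call:
play_rows(
  targets=[
    [[1, 0, 0, -0.001, 0], [1, 0, 0, -0.001, 0], [1, 0, 0, -0.001, 0]],
  ],
)

```text
time_s: 10.03
tcp_pos: [0.5809, -0.1723, 0.0456]
ee_rot: [[0.963, -0.27, 0.0], [-0.27, -0.963, -0.0], [0.0, 0.0, -1.0]]
wrist_force: [-3.4, 2.2, 9.1]
gripper_width: 0.004
```

Call:
play_rows(
  targets=[
    [[1, 0, 0, 0.005, 0], [1, 0, 0, 0.015, 0], [1, 0, 0, 0.035, 0], [1, 0, 0, 0.06, 0], [1, 0, 0, 0.085, 0]],
  ],
)

```text
time_s: 10.45
tcp_pos: [0.5807, -0.1724, 0.1302]
ee_rot: [[0.963, -0.27, -0.001], [-0.27, -0.963, -0.0], [-0.001, 0.0, -1.0]]
wrist_force: [0.4, 0.6, -0.5]
gripper_width: 0.005
```

Call:
play_rows(
  targets=[
    [[1, -0.01, 0, 0.03, 0], [1, -0.03, 0, 0.06, 0], [1, -0.06, 0, 0.085, 0], [1, -0.09, 0, 0.1, 0], [1, -0.1, 0, 0.1, 0]],
  ],
)

```text
time_s: 10.87
tcp_pos: [0.4795, -0.1727, 0.234]
ee_rot: [[0.963, -0.271, 0.007], [-0.271, -0.963, -0.001], [0.007, -0.001, -1.0]]
wrist_force: [0.2, 0.7, 0.5]
gripper_width: 0.006
```

Call:
play_rows(
  targets=[
    [[1, 0, 0, 0, 0], [1, 0, 0, 0, 0], [1, 0, 0, 0, 0], [1, 0, 0, 0, 0], [1, 0, 0, 0, 0]],
  ],
)

```text
time_s: 11.28
tcp_pos: [0.4815, -0.1722, 0.2284]
ee_rot: [[0.963, -0.27, -0.002], [-0.27, -0.963, 0.0], [-0.002, 0.001, -1.0]]
wrist_force: [-0.0, 0.5, -0.6]
gripper_width: 0.006
```

```bash
python3 - <<'E'
from h import *
im=capture("scene");cv2.imwrite("pics/s2.png",cv2.resize(im[170:280,160:330],None,fx=4.5,fy=4.5,interpolation=cv2.INTER_CUBIC))
E
```

```text
(no output)
```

View pics/s2.png

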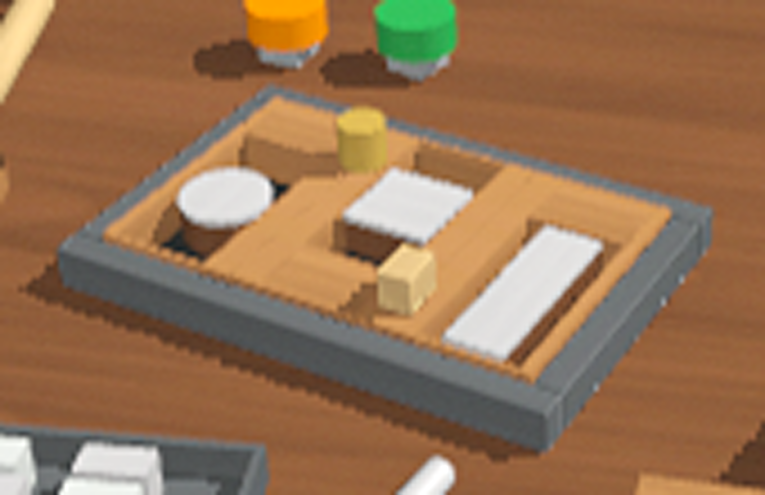

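The disc (225,197) dropped about 4 px in the raw image, which matches roughly 10 mm. All three faces sit level, the bystanders haven't moved, and the hand is clear.

```bash
python3 -c "
from station import *
print(finish_job())"
```

```text
the job is handed in; nothing more can be done
None
```

I pressed all three blocks flush with closed fingertips, in the order long bar, square, round, and handed the job in at about 11.3 s of the 43 s allowed.

- **Force check:** each block slid down at about 2 N. Each then met the packing 1–2 mm below flush, at about 8.3 N (long), 8.7 N (square) and 9.1 N (round), well under the 25 N limit.
- **Final picture:** all three faces look level with the wood. The weight and sort are where they were, and the hand is clear of everything. That crop covered only the forme, so I didn't look again at the bottles, mallet, ink can or key, but the hand only passed well above or away from them.
- **Disagreement:** the arm overshot its measured position by up to about 10 mm after the one fast drop, well above the blocks. I let it settle before pressing and found no other disagreement.

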